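Take the wide sanding block off its hook

TASK

Three hand sanding blocks hang by their wooden handles on the rack at the back of the bench. Lift the one with the wide flat sole up and off its hook and set it down gently, sole down, in the middle of the plywood panel, then let go. Leave the narrow block and the round-bottomed block hanging where they are.

Things in the scene. Friction and masses are not known exactly. Their poses are not given: they have to be found in the camera images.
- wide_block: Block to take, 0.3 kg: aluminium sole 96 (x) x 124 (y) x 18 mm; loop handle: grip bar 22 x 22 mm along y, 124 long, centre 94 mm above origin, on end posts 14 mm thick at y = +-55. Origin: centre of underside. Hangs upright, bar on two prongs pointing to its -x. Grip mid-bar from above, across x; lift 15 to 50 mm (more: sole hits prongs); draw out 100 mm or more to -x before turning or going sideways.
- narrow_block: Bystander, same handle, sole 40 (x) x 124 (y) x 18 mm. Origin: centre of underside. Hooks (all alike): two level steel prongs along x, 10 mm thick, top 150 mm above the bench, 36 mm either side of the hook's middle (blocks hang up to 4 mm off it); upturned tips 12 mm higher, 27 mm in -x of the bar's centre; wooden rail face 85 mm in +x of it, rail top 163 mm above the bench.
- round_block: Bystander, same handle, sole a round aluminium bar 52 mm in diameter, 124 mm long along y. Origin: middle of its lowest line. The three hooks are 150 mm apart along y on one fixed rack, all pointing the same way (the blocks' -x, roughly towards the robot); which block hangs on which hook varies.
- panel_mid (a point): Middle of the upper face of the plywood panel, 300 (x) x 220 (y) x 18 mm, lying on the bench and held fast by four low dogs at its short edges. Axes along its edges, z up; the point is 18 mm above the bench.
Things that resemble listed ones, but are neither listed nor needed, are in the scene too. What is shaped like the wide_block but pink or turquoise is not meant.

How it is judged:
By the outcome, as a careful person would: the job done as asked, in the order asked, and still so for the second after the job is handed in, with the robot touching nothing.
It also fails if it takes over 45 s, if anything falls off the work surface, if the arm or the gripper's body presses on something with over 40 N, if the wrist force passes 120 N, or if a joint passes its speed limit or range.

ROBOT

A 7-joint arm with a two-finger parallel gripper is mounted at the origin on the work surface. World frame = base frame: x ahead of the robot, y to its left, z up, the work surface at z = 0. Lengths are in m, angles in rad, forces in N, time in s.
With the tool pointing down it reaches from about 0.425 to 0.875 m from the base axis. Payload 4.7 kg.
Tool frame: the origin (TCP) lies midway between the tips of the shut fingers; the grasp point (between the pads) lies 19 mm behind it (ctrl.grip_depth is the distance from the TCP to the grasp point, in m); z points along the fingers, y is the direction in which the jaws open and shut (so a half turn about z gives the same grasp; the last joint's range is limited). The gripper opens to 87 mm and grips with 3 to 60 N. Pads are 19 mm wide; open, the fingers measure 117 mm over their backs; the gripper's body (75 mm by 190 mm) begins 51 mm behind the grasp point.
Start: joints at [1.286, 0.321, -0.07, 1.45, 0.023, 1.371, -0.057], TCP at [0.191, -0.621, 0.223] pointing down, gripper open.
Joint ranges: [-2.86, 2.86], [-0.3, 2.09], [-1.38, 1.24], [0.06, 2.45], [-1.56, 4.7], [0.09, 2.05], [-2.69, 2.69]. Speed limits (rad/s): [2.57, 2.57, 3.14, 3.14, 3.14, 3.14, 3.14].

INTERFACE

Orientations are given as a rotation vector (axis times angle).
In Python, from bench import ctrl gives the robot as it stands. The module is installed in compiled form; this text tells all that it offers.
- The arm moves only by the shell command python3 -m inch 'ROWS' [FORCE]. ROWS is JSON, a list of rows, each a list of 5 numbers: the opening, from -1 (shut) to 1 (fully open), so that 0 is half open, then the shift along the tool's x, y, z in mm, then the turn about the tool's z in rad. In form: [[fingers, tx, ty, tz, twist], ...]. A call has 1 to 5 rows; each row shifts and turns the pose as measured when the row begins, along the tool's axes as they then stand; what a row does not reach is not made up. A row lasts 1/8 s, in which the tool goes at most 62.5 mm and 10.7 degrees, less where a joint would pass 70% of its speed; a pose out of reach is approached as far as the arm can. A call is refused whole if a number of a shift passes 62.5 or a number of a turn 0.188, either way. A call with a gripper value outside its range is refused whole. The fingers move at their own pace and stop on an object; FORCE is the grip in N (left out, the last holds). Time passes only in rows, so rows that do not move let the fingers close. It gives the time, the measured TCP pose, the force and the opening at its end, in the units of the state.
- ctrl.get_state(): the state, without advancing time (a new reading comes with each control period).
- ctrl.get_image(name): name is "side" or "top"; returns a dict with "color" (420x560x3 uint8, red, green, blue), "range_z" (420x560 float32, m along the optical axis (not along the pixel's ray), 0 where there is no reading), "K" (3x3 intrinsics, pixels), "distortion" ([k1, k2, p1, p2, k3] as OpenCV has them; the pictures are not rectified), "R" (3x3) and "t" (3): a world point X has camera coordinates R X + t. Camera axes: x right, y down, z forward; pixel columns grow to the right and rows downward; lengths in m; the calibration is good to about 2 mm. A picture is of the moment at which its call begins.
- ctrl.close_job(): hands the job in, once; it reports no verdict.
The state is a dict: "time": time; "joint_positions": joint angles; "qd": joint speeds; "joint_torque": joint torques, N m; "position": TCP position; "tool_rot": TCP orientation; "ft_force": force on the tool from outside, world axes, zero at the start; "torque": the same for the moment, N m; "grip_width": opening from 0.0 (shut) to 1.0 (fully open).
Only numpy, scipy, OpenCV 4.12 (cv2) and the standard library are available. Lean on these libraries where they do the work, as an engineer would, in place of code of your own. Each camera call takes 0.05 s, during which the arm holds its last target. There are 200 camera calls.

## Working session

There is one attempt and no reset: what is moved stays moved. The work goes in short steps, Python scripts to look and compute and a shell command to move; the robot and the scene stay as the last step left them, time stands still between calls to the robot, and variables do not carry over. Pictures are saved under pics/ and viewed, about 8 in all and at most 12, crops included, and the job is handed in when it is done.

```bash
mkdir -p pics; cat > h.py <<'E'
import numpy as np, cv2
from bench import ctrl
def grab(n, tag):
    im=ctrl.get_image(n); cv2.imwrite(f'pics/{tag}.png',cv2.cvtColor(im['color'],cv2.COLOR_RGB2BGR))
    np.savez(f'{tag}.npz',**{k:np.array(v) for k,v in im.items()}); return im
def ray(im,uv):
    p=cv2.undistortPoints(np.array(uv,float).reshape(-1,1,2),np.array(im['K']),np.array(im['distortion']))[:,0]
    d=np.c_[p,np.ones(len(p))]@np.array(im['R']); c=-np.array(im['R']).T@np.array(im['t']); return c,d
def plane(im,uv,z):
    c,d=ray(im,uv); return c+d*((z-c[2])/d[:,2])[:,None]
def cloud(im):
    z=im['range_z']; v,u=np.mgrid[:z.shape[0],:z.shape[1]]
    c,d=ray(im,np.c_[u.ravel(),v.ravel()]); P=c+d*z.ravel()[:,None]; P[z.ravel()==0]=np.nan
    return P.reshape(z.shape+(3,))
E
python3 - <<'E'
from h import *
for n in('side','top'):
    im=grab(n,n+'0'); print(n,-im['R'].T@im['t'],im['R'][2])
a=np.vstack([cv2.imread('pics/side0.png'),cv2.imread('pics/top0.png')])
s=ctrl.get_state();print(s['tool_rot'],s['position'],s['time'])
E
```

```text
side [0.31677755 1.10693376 0.89427757] [ 0.08551025 -0.77528959 -0.62579074]
top [0.23830555 0.05938548 1.08256363] [ 0.19177233 -0.01077458 -0.98138029]
[-3.10489244e+00 -4.67418399e-01  5.62130100e-04] [ 0.19113961 -0.62073017  0.22155692] 0.1
```

View pics/side0.png

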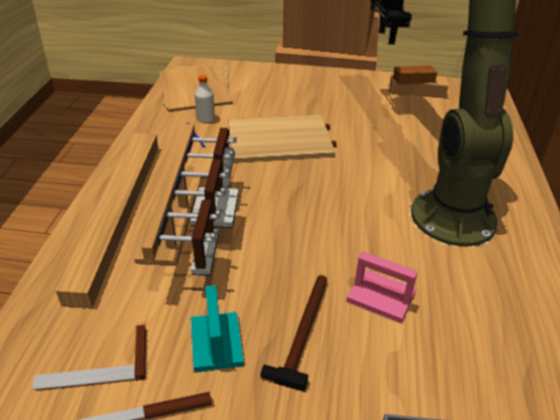

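View pics/top0.png

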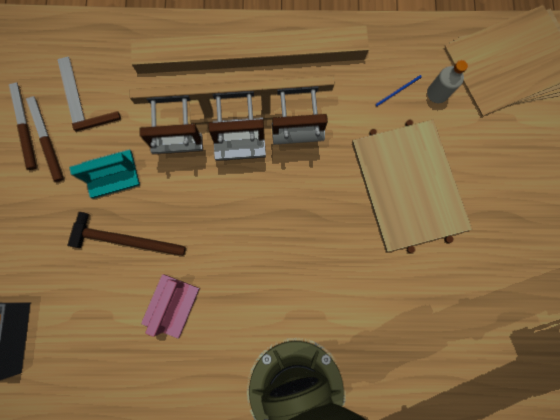

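The side view shows three dark-handled blocks on the rack at about (203,232), (213,185) and (222,150). A turquoise decoy is at (216,330) and a pink one at (383,287). In the top view the blocks are at (172,138), (239,138) and (300,128), turquoise at (106,174), pink at (171,307). The panel with dogs is centred near (411,187); the board at (510,60) has no dogs. The middle block looks like the wide one, so I'll check it in a crop and with depth.

```bash
python3 - <<'E'
from h import *
L=lambda n:dict(np.load(n+'.npz'))
t,s=L('top0'),L('side0')
a=cv2.resize(cv2.imread('pics/top0.png')[75:175,125:345],None,fx=3.5,fy=3.0,interpolation=2)
b=cv2.resize(cv2.imread('pics/side0.png')[115:285,130:260],None,fx=1.7,fy=1.7)
b=cv2.copyMakeBorder(b,0,0,0,a.shape[1]-b.shape[1],0)
cv2.imwrite('pics/crop.png',np.vstack([a,b]))
P=cloud(t)
# bars: dark red-brown pixels near bar height 
for n,im in(('top',t),('side',s)):
    P=cloud(im); c=im['color'].astype(int)
    hsv=cv2.cvtColor(im['color'],cv2.COLOR_RGB2HSV)
    m=(P[...,2]>.145)&(P[...,2]<.20)&(P[...,0]>.4)&(P[...,0]<.9)&(hsv[...,2]<130)
    k,lab,st,ce=cv2.connectedComponentsWithStats(m.astype(np.uint8))
    for i in range(1,k):
        if st[i,4]>40:
            q=P[lab==i]; uv=np.argwhere(lab==i)[:,::-1].astype(np.float32); r=cv2.minAreaRect(q[:,:2].astype(np.float32))
            print(n,ce[i].round(),st[i,4],np.median(q,0).round(3),'rect',np.round(r[0],4),np.round(r[1],3),round(r[2],1))
    # aluminium: low z & greyish
    m=(P[...,2]>.03)&(P[...,2]<.115)&(hsv[...,1]<60)&(P[...,0]>.4)
    k,lab,st,ce=cv2.connectedComponentsWithStats(m.astype(np.uint8))
    for i in range(1,k):
        if st[i,4]>40:
            q=P[lab==i]; print(n,'alu',ce[i].round(),st[i,4],np.nanpercentile(q,5,axis=0).round(3),np.nanpercentile(q,95,axis=0).round(3))
# panel
P=cloud(t); hsv=cv2.cvtColor(t['color'],cv2.COLOR_RGB2HSV)
m=(P[...,2]>.010)&(P[...,2]<.03); m[:, :340]=0; m[110:,480:]=0
k,lab,st,ce=cv2.connectedComponentsWithStats(m.astype(np.uint8))
i=lab[187,411]; uv=np.argwhere(lab==i)[:,::-1].astype(np.float32)
X=plane(t,uv,.018)[:,:2]; r=cv2.minAreaRect(X.astype(np.float32)); print('panel',st[i],r,X.mean(0))
E
```

```text
top [233. 113.] 2674 [0.606 0.156 0.161] rect [0.6182 0.1459] [0.122 0.468] 5.0
top [236. 127.] 751 [0.585 0.143 0.17 ] rect [0.5867 0.1426] [0.121 0.078] 75.3
top alu [445.  84.] 611 [ 0.721 -0.397  0.036] [ 0.761 -0.354  0.111]
top alu [239. 146.] 1147 [0.542 0.086 0.079] [0.6   0.193 0.087]
top alu [298. 138.] 419 [ 0.576 -0.059  0.094] [0.595 0.053 0.114]
top alu [175. 145.] 602 [0.556 0.239 0.077] [0.589 0.339 0.087]
side [169. 201.] 489 [0.672 0.25  0.154] rect [0.6761 0.1583] [0.025 0.463] 2.5
side [210. 190.] 1433 [0.586 0.198 0.17 ] rect [0.5863 0.1488] [0.05  0.422] 4.9
side alu [204. 101.] 411 [ 0.727 -0.377  0.035] [ 0.771 -0.351  0.11 ]
side alu [227. 170.] 194 [ 0.58  -0.051  0.078] [0.597 0.092 0.114]
side alu [226. 208.] 657 [0.544 0.089 0.075] [0.587 0.204 0.087]
side alu [197. 204.] 110 [0.626 0.119 0.081] [0.64  0.181 0.087]
side alu [207. 256.] 441 [0.558 0.245 0.073] [0.59  0.357 0.089]
panel [  352   119   119   134 10096] ((0.49495095014572144, -0.2924662232398987), (0.3343859314918518, 0.22196540236473083), 14.830855369567871) [ 0.49116192 -0.29344311]
```

View pics/crop.png

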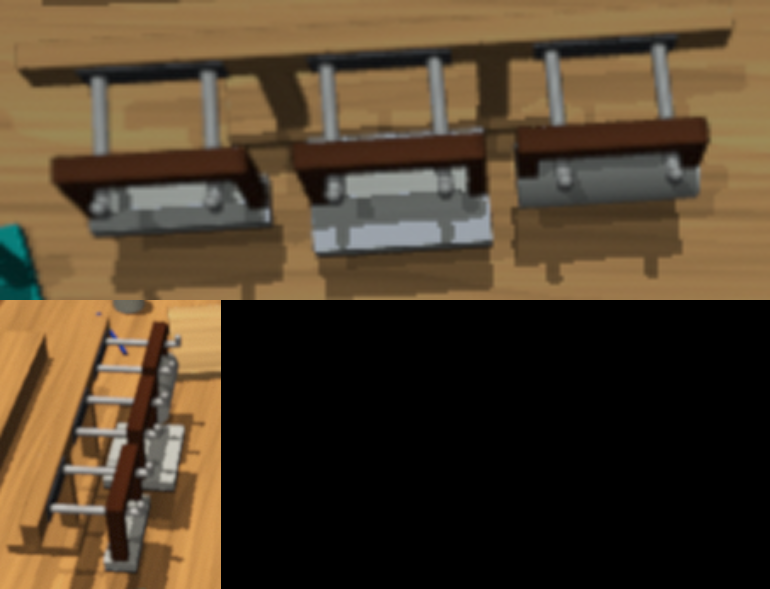

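The middle block (top view (239,138)) clearly has the wide flat sole. The left one (172,138) is narrow and the right one (300,128) is round. Next I refine the bar and panel poses and write a row-planning helper.

```bash
cat >> h.py <<'E'
from scipy.spatial.transform import Rotation as Ro
def plan(goal, yaw_y, step=60., n=5, z_too=True):
    """suggest n rows (tool axes) toward goal with tool y at world yaw yaw_y (mod pi), tool down"""
    s=ctrl.get_state(); p=np.array(s['position']); R=Ro.from_rotvec(s['tool_rot']).as_matrix()
    y=np.arctan2(R[1,1],R[0,1]); d=(yaw_y-y+np.pi/2)%np.pi-np.pi/2
    print('t',round(s['time'],2),'p',p.round(4),'tooly deg',np.degrees(y).round(1),'tilt z',R[:,2].round(3),'F',np.round(s['ft_force'],1),'grip',round(s['grip_width'],3),'dyaw',round(d,3),'tx ty tz',(R.T@(np.array(goal)-p)*1e3).round(1))
    for i in range(n):
        D=R.T@(np.array(goal)-p)*1e3; L=np.linalg.norm(D); D*=min(1,step/max(L,1e-9)); tw=np.clip(d,-.18,.18)
        print('  ',[*D.round(0),round(-tw,3)]); p=p+R@D/1e3; R=R@Ro.from_rotvec([0,0,-tw]).as_matrix(); d-=tw
E
python3 - <<'E'
from h import *
L=lambda n:dict(np.load(n+'.npz'))
t,s=L('top0'),L('side0')
for n,im,z in(('top',t,.172),('side',s,.172)):
    P=cloud(im); hsv=cv2.cvtColor(im['color'],cv2.COLOR_RGB2HSV)
    red=((hsv[...,0]<12)|(hsv[...,0]>170))&(hsv[...,1]>120)&(hsv[...,2]<120)
    m=red&(P[...,2]>.164)&(P[...,2]<.18)&(P[...,0]>.54)&(P[...,0]<.63)
    for lo,hi in((-.08,.07),(.07,.215),(.215,.36)):
        q=P[m&(P[...,1]>lo)&(P[...,1]<hi)]
        if len(q)<20: continue
        r=cv2.minAreaRect(q[:,:2].astype(np.float32))
        u,_,vt=np.linalg.svd(q[:,:2]-q[:,:2].mean(0)); d=vt[0]*np.sign(vt[0][1])
        print(n,len(q),q.mean(0).round(4),np.percentile(q,[2,98],axis=0).round(4)[:,1],np.degrees(np.arctan2(-d[0],d[1])).round(1),'rect',r)
    # bench-plane rail yaw
P=cloud(t)
m=(P[...,2]>.010)&(P[...,2]<.027); m[:, :340]=0; m[110:,480:]=0
m=cv2.morphologyEx(m.astype(np.uint8),cv2.MORPH_OPEN,np.ones((25,25)))
c,_=cv2.findContours(m,0,0); c=max(c,key=cv2.contourArea)[:,0].astype(float)
X=plane(t,c,.018)[:,:2]; print('panel',cv2.minAreaRect(X.astype(np.float32)))
hsv=cv2.cvtColor(t['color'],cv2.COLOR_RGB2HSV); print(hsv[187,411],P[187,411])
# sole of wide: top face z=.085
print('planning'); plan([.587,.143,.26],0.07,n=15)
E
```

```text
top 472 [ 0.6019 -0.0012  0.1704] [-0.058   0.0558] 5.1 rect ((0.6029903888702393, -0.0007487684488296509), (0.02138925902545452, 0.1194685772061348), 5.079331874847412)
top 472 [0.5883 0.1417 0.1705] [0.0848 0.1989] 4.7 rect ((0.5885574221611023, 0.14163286983966827), (0.020557109266519547, 0.11964050680398941), 4.798614501953125)
top 494 [0.5752 0.291  0.1704] [0.2342 0.348 ] 5.3 rect ((0.5753984451293945, 0.29092174768447876), (0.02134089358150959, 0.12041455507278442), 5.06324577331543)
side 224 [0.6043 0.0093 0.1703] [-0.0506  0.0629] 4.4 rect ((0.6053283214569092, 0.005095783621072769), (0.019618013873696327, 0.12092190980911255), 5.082278728485107)
side 307 [0.5904 0.151  0.1705] [0.0877 0.2055] 4.6 rect ((0.5915467739105225, 0.14658954739570618), (0.020280953496694565, 0.12353791296482086), 4.6118574142456055)
side 425 [0.578  0.302  0.1704] [0.2379 0.3562] 4.3 rect ((0.5796464085578918, 0.2966347634792328), (0.0217650905251503, 0.12353407591581345), 5.007530212402344)[ WARN:0@0.325] global contours_new.cpp:654 findContours Chain code output is an experimental feature and might change in future!
Traceback (most recent call last):
cv2.error: OpenCV(4.12.0) /io/opencv/modules/imgproc/src/shapedescr.cpp:315: error: (-215:Assertion failed) npoints >= 0 && (depth == CV_32F || depth == CV_32S) in function 'contourArea'
```

```bash
python3 - <<'E'
from h import *
L=lambda n:dict(np.load(n+'.npz'))
for n in('top0','side0'):
    t=L(n);P=cloud(t)
    m=(P[...,2]>.010)&(P[...,2]<.027)&(P[...,0]>.3)&(P[...,0]<.7)&(P[...,1]<-.12)&(P[...,1]>-.46)
    m=cv2.morphologyEx(m.astype(np.uint8),cv2.MORPH_OPEN,np.ones((17,17)))
    c,_=cv2.findContours(m,cv2.RETR_EXTERNAL,cv2.CHAIN_APPROX_NONE); c=max(c,key=len)[:,0].astype(float)
    X=plane(t,c,.018)[:,:2]; print('panel',cv2.minAreaRect(X.astype(np.float32)))
plan([.589,.143,.25],0.086,n=15)
E
```

```text
panel ((0.4969344735145569, -0.29207947850227356), (0.30278319120407104, 0.2214239090681076), 14.767263412475586)
panel ((0.4131007492542267, -0.3124651610851288), (0.12781904637813568, 0.2143860012292862), 9.228525161743164)
t 0.1 p [ 0.1911 -0.6207  0.2216] tooly deg -72.9 tilt z [-0.001  0.002 -1.   ] F [-0.1 -0.1  0.5] grip 1.001 dyaw 1.358 tx ty tz [ 605.1 -612.8  -27.4]
   [np.float64(42.0), np.float64(-43.0), np.float64(-2.0), np.float64(-0.18)]
   [np.float64(49.0), np.float64(-34.0), np.float64(-2.0), np.float64(-0.18)]
   [np.float64(54.0), np.float64(-25.0), np.float64(-2.0), np.float64(-0.18)]
   [np.float64(58.0), np.float64(-15.0), np.float64(-2.0), np.float64(-0.18)]
   [np.float64(60.0), np.float64(-4.0), np.float64(-2.0), np.float64(-0.18)]
   [np.float64(60.0), np.float64(6.0), np.float64(-2.0), np.float64(-0.18)]
   [np.float64(57.0), np.float64(17.0), np.float64(-2.0), np.float64(-0.18)]
   [np.float64(54.0), np.float64(27.0), np.float64(-2.0), np.float64(-0.098)]
   [np.float64(51.0), np.float64(32.0), np.float64(-2.0), np.float64(-0.0)]
   [np.float64(51.0), np.float64(32.0), np.float64(-2.0), np.float64(-0.0)]
   [np.float64(51.0), np.float64(32.0), np.float64(-2.0), np.float64(-0.0)]
   [np.float64(51.0), np.float64(32.0), np.float64(-2.0), np.float64(-0.0)]
   [np.float64(51.0), np.float64(32.0), np.float64(-2.0), np.float64(-0.0)]
   [np.float64(51.0), np.float64(32.0), np.float64(-2.0), np.float64(-0.0)]
   [np.float64(18.0), np.float64(12.0), np.float64(-1.0), np.float64(-0.0)]
```

```bash
python3 -m inch '[[1,46,-36,-4,-0.18],[1,50,-32,-4,-0.18],[1,54,-25,-2,-0.18],[1,58,-15,-2,-0.18],[1,60,-4,-2,-0.18]]' && python3 -m inch '[[1,60,6,-2,-0.18],[1,57,17,-2,-0.18],[1,54,27,-2,-0.1],[1,51,32,-2,0],[1,51,32,0,0]]'; python3 -c "
from h import *
plan([.589,.143,.25],0.086,n=8)"
```

```text
time: 0.72
position: [0.3345, -0.3568, 0.2322]
tool_rot: [-2.572, -1.793, 0.002]
ft_force: [0.4, 1.0, 0.2]
grip_width: 1.001
time: 1.35
position: [0.4662, -0.0759, 0.2402]
tool_rot: [-2.077, -2.35, 0.001]
ft_force: [0.8, -0.9, 1.1]
grip_width: 1.006
t 1.35 p [ 0.4662 -0.0759  0.2402] tooly deg 7.1 tilt z [-0.004  0.003 -1.   ] F [ 0.8 -0.9  1.1] grip 1.006 dyaw -0.037 tx ty tz [202.2 148.7  -9.7]
   [np.float64(48.0), np.float64(36.0), np.float64(-2.0), np.float64(0.037)]
   [np.float64(50.0), np.float64(34.0), np.float64(-2.0), np.float64(-0.0)]
   [np.float64(50.0), np.float64(34.0), np.float64(-2.0), np.float64(-0.0)]
   [np.float64(50.0), np.float64(34.0), np.float64(-2.0), np.float64(-0.0)]
   [np.float64(9.0), np.float64(6.0), np.float64(-0.0), np.float64(-0.0)]
   [np.float64(0.0), np.float64(0.0), np.float64(0.0), np.float64(-0.0)]
   [np.float64(0.0), np.float64(0.0), np.float64(0.0), np.float64(-0.0)]
   [np.float64(0.0), np.float64(0.0), np.float64(0.0), np.float64(-0.0)]
```

```bash
python3 -m inch '[[1,48,36,-2,0.03],[1,50,34,-2,0],[1,50,34,-2,0],[1,48,34,-2,0],[1,30,20,-1,0]]'; python3 -c "
from h import *
plan([.5895,.1435,.25],0.086,n=2)"
```

```text
time: 1.98
position: [0.6039, 0.1733, 0.2481]
tool_rot: [-2.115, -2.317, 0.003]
ft_force: [0.5, -0.4, 0.3]
grip_width: 0.998
t 1.98 p [0.6039 0.1733 0.2481] tooly deg 5.2 tilt z [-0.005  0.001 -1.   ] F [ 0.5 -0.4  0.3] grip 0.998 dyaw -0.005 tx ty tz [-28.4 -17.   -1.9]
   [np.float64(-28.0), np.float64(-17.0), np.float64(-2.0), np.float64(0.005)]
   [np.float64(-0.0), np.float64(-0.0), np.float64(-0.0), np.float64(-0.0)]
```

```bash
python3 -m inch '[[1,-28,-17,0,0],[1,0,0,0,0]]'; python3 - <<'E'
from h import *
plan([.5895,.1435,.21],0.086,n=1)
t,s=grab('top','top1'),grab('side','side1')
a=cv2.resize(cv2.imread('pics/side1.png')[90:260,120:290],(560,560),interpolation=2)
cv2.imwrite('pics/c1.png',a)
E
```

```text
time: 2.22
position: [0.5884, 0.1497, 0.2452]
tool_rot: [-2.099, -2.322, 0.004]
ft_force: [0.9, 0.1, -0.1]
grip_width: 1.0
t 2.23 p [0.5884 0.1497 0.2452] tooly deg 5.8 tilt z [-0.01   0.006 -1.   ] F [ 0.9  0.1 -0.1] grip 1.0 dyaw -0.015 tx ty tz [-6.5  0.8 35.1]
   [np.float64(-7.0), np.float64(1.0), np.float64(35.0), np.float64(0.015)]
```

View pics/c1.png

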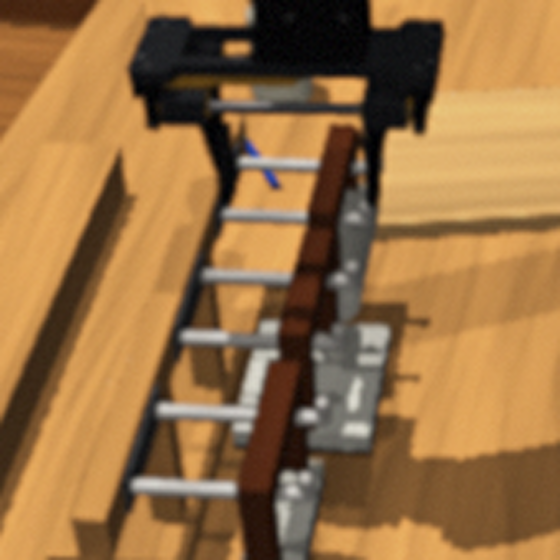

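The gripper (crop fingers at (225,170) and (375,170)) is above the middle block, jaws straddling the bar across x. I'll descend in stages.

```bash
python3 -m inch '[[1,-6,1,20,0.01],[1,0,0,15,0],[1,0,0,0,0]]'; python3 -c "
from h import *
plan([.5895,.1435,.142],0.086,n=1)"
```

```text
time: 2.7
position: [0.5891, 0.1459, 0.2075]
tool_rot: [-2.108, -2.312, 0.002]
ft_force: [0.1, -1.0, -0.2]
grip_width: 0.997
t 2.7 p [0.5891 0.1459 0.2075] tooly deg 5.3 tilt z [-0.01   0.008 -1.   ] F [ 0.1 -1.  -0.2] grip 0.997 dyaw -0.006 tx ty tz [-3.   0.8 65.5]
   [np.float64(-3.0), np.float64(1.0), np.float64(60.0), np.float64(0.006)]
```

```bash
python3 -m inch '[[1,-3,0,25,0],[1,0,0,20,0],[1,0,0,15,0],[1,0,0,5,0],[1,0,0,0,0]]'; python3 -c "
from h import *
plan([.5895,.1435,.142],0.086,n=1)"
```

```text
time: 3.32
position: [0.5895, 0.1442, 0.1407]
tool_rot: [-2.108, -2.313, -0.001]
ft_force: [0.2, 0.4, 1.2]
grip_width: 1.002
t 3.33 p [0.5895 0.1442 0.1407] tooly deg 5.3 tilt z [-0.008  0.009 -1.   ] F [0.2 0.4 1.2] grip 1.002 dyaw -0.006 tx ty tz [-0.7 -0.1 -1.3]
   [np.float64(-1.0), np.float64(-0.0), np.float64(-1.0), np.float64(0.006)]
```

```bash
python3 -m inch '[[0,0,0,0,0],[-0.4,0,0,0,0],[-1,0,0,0,0],[-1,0,0,0,0],[-1,0,0,0,0]]' 20; python3 -m inch '[[-1,0,0,0,0],[-1,0,0,0,0],[-1,0,0,0,0]]' 35
```

```text
time: 3.95
position: [0.5908, 0.1448, 0.1429]
tool_rot: [-2.11, -2.315, -0.006]
ft_force: [0.5, -0.3, -0.5]
grip_width: 0.517
time: 4.32
position: [0.591, 0.1448, 0.143]
tool_rot: [-2.11, -2.315, -0.006]
ft_force: [0.7, 0.3, 0.2]
grip_width: 0.248
```

```bash
python3 -m inch '[[-1,0,0,0,0],[-1,0,0,-6,0],[-1,0,0,-12,0],[-1,0,0,-13,0],[-1,0,0,0,0]]'; python3 -c "
from h import *
plan([.5895,.1435,.174],0.086,n=1)"
```

```text
time: 4.95
position: [0.5905, 0.1443, 0.1756]
tool_rot: [-2.109, -2.314, -0.004]
ft_force: [0.1, 0.5, -3.4]
grip_width: 0.251
t 4.95 p [0.5905 0.1443 0.1756] tooly deg 5.3 tilt z [-0.006  0.009 -1.   ] F [ 0.1  0.5 -3.4] grip 0.251 dyaw -0.006 tx ty tz [-0.8 -1.   1.6]
   [np.float64(-1.0), np.float64(-1.0), np.float64(2.0), np.float64(0.006)]
```

```bash
python3 -m inch '[[-1,0,-15,0,0],[-1,0,-25,0,0],[-1,0,-30,0,0],[-1,0,-30,0,0],[-1,0,-25,0,0]]'; python3 - <<'E'
from h import *
plan([.461,.133,.176],0.086,n=1)
t,s=grab('top','top2'),grab('side','side2')
a=cv2.resize(cv2.imread('pics/side2.png')[60:300,120:360],(400,400))
b=cv2.resize(cv2.imread('pics/top2.png')[60:260,120:320],(400,400))
cv2.imwrite('pics/c2.png',np.hstack([a,b]))
E
```

```text
time: 5.58
position: [0.4581, 0.1327, 0.1737]
tool_rot: [-2.106, -2.311, 0.002]
ft_force: [-0.3, 0.4, -1.3]
grip_width: 0.245
t 5.58 p [0.4581 0.1327 0.1737] tooly deg 5.3 tilt z [-0.012  0.009 -1.   ] F [-0.3  0.4 -1.3] grip 0.245 dyaw -0.007 tx ty tz [ 0.1  2.9 -2.4]
   [np.float64(0.0), np.float64(3.0), np.float64(-2.0), np.float64(0.007)]
```

View pics/c2.png

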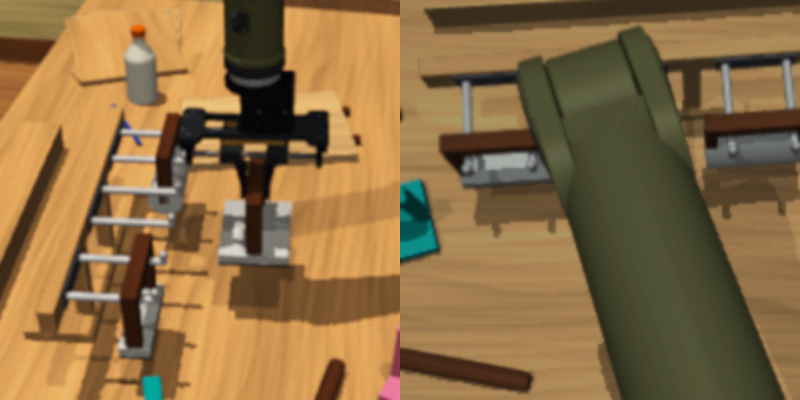

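The block is off the hook and held level (crop (255,230)). Both neighbours still hang, at (140,290) and (170,165). Next I carry it to the panel.

```bash
python3 -c "
from h import *
plan([.497,-.292,.195],0.258,n=9,step=50)"
```

```text
t 5.67 p [0.4568 0.1323 0.1735] tooly deg 5.3 tilt z [-0.012  0.006 -1.   ] F [-0.1 -0.8 -2.4] grip 0.251 dyaw 0.165 tx ty tz [-4.261e+02  3.000e-01 -2.440e+01]
   [np.float64(-50.0), np.float64(0.0), np.float64(-3.0), np.float64(-0.165)]
   [np.float64(-49.0), np.float64(-8.0), np.float64(-3.0), np.float64(-0.0)]
   [np.float64(-49.0), np.float64(-8.0), np.float64(-3.0), np.float64(-0.0)]
   [np.float64(-49.0), np.float64(-8.0), np.float64(-3.0), np.float64(-0.0)]
   [np.float64(-49.0), np.float64(-8.0), np.float64(-3.0), np.float64(-0.0)]
   [np.float64(-49.0), np.float64(-8.0), np.float64(-3.0), np.float64(-0.0)]
   [np.float64(-49.0), np.float64(-8.0), np.float64(-3.0), np.float64(-0.0)]
   [np.float64(-49.0), np.float64(-8.0), np.float64(-3.0), np.float64(-0.0)]
   [np.float64(-26.0), np.float64(-4.0), np.float64(-2.0), np.float64(-0.0)]
```

```bash
python3 -m inch '[[-1,-30,0,-8,-0.04],[-1,-45,-3,-5,-0.04],[-1,-50,-5,-3,-0.04],[-1,-50,-7,-3,-0.04],[-1,-50,-8,-3,0]]';python3 -m inch '[[-1,-50,-8,0,0],[-1,-45,-8,0,0],[-1,-35,-5,0,0],[-1,-15,-2,0,0],[-1,0,0,0,0]]'; python3 -c "
from h import *
plan([.497,-.292,.19],0.258,n=3)"
```

```text
time: 6.3
position: [0.475, -0.0945, 0.1942]
tool_rot: [-1.897, -2.492, 0.006]
ft_force: [0.3, 0.0, -1.6]
grip_width: 0.247
time: 6.92
position: [0.4897, -0.2482, 0.1917]
tool_rot: [-1.905, -2.484, 0.007]
ft_force: [0.4, 0.8, -2.6]
grip_width: 0.251
t 6.92 p [ 0.4897 -0.2482  0.1917] tooly deg 15.0 tilt z [-0.012  0.004 -1.   ] F [ 0.4  0.8 -2.6] grip 0.251 dyaw -0.004 tx ty tz [-44.2  -4.2   1.4]
   [np.float64(-44.0), np.float64(-4.0), np.float64(1.0), np.float64(0.004)]
   [np.float64(0.0), np.float64(0.0), np.float64(0.0), np.float64(-0.0)]
   [np.float64(0.0), np.float64(0.0), np.float64(0.0), np.float64(-0.0)]
```

```bash
python3 -m inch '[[-1,-28,-3,0,0],[-1,-14,-1,10,0],[-1,0,0,20,0],[-1,0,0,15,0],[-1,0,0,0,0]]'; python3 - <<'E'
from h import *
plan([.497,-.292,.094],0.258,n=1)
t,s=grab('top','top3'),grab('side','side3')
a=cv2.resize(cv2.imread('pics/side3.png')[20:220,200:400],(400,400))
b=cv2.resize(cv2.imread('pics/top3.png')[80:280,320:520],(400,400))
cv2.imwrite('pics/c3.png',np.hstack([a,b]))
# panel corners: dogs in side view
E
```

```text
time: 7.55
position: [0.4979, -0.2803, 0.1438]
tool_rot: [-1.889, -2.491, 0.001]
ft_force: [0.3, 0.1, -2.4]
grip_width: 0.251
t 7.55 p [ 0.4979 -0.2803  0.1438] tooly deg 15.6 tilt z [-0.013  0.009 -1.   ] F [ 0.3  0.1 -2.4] grip 0.251 dyaw -0.015 tx ty tz [-11.6  -3.5  49.7]
   [np.float64(-12.0), np.float64(-3.0), np.float64(50.0), np.float64(0.015)]
```

View pics/c3.png

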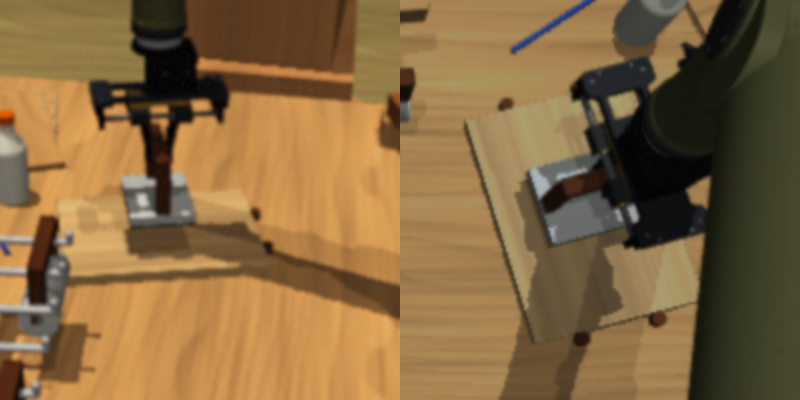

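Block is level above the panel; I correct sideways and lower.

```bash
python3 -m inch '[[-1,-10,-3,10,0.01],[-1,0,0,15,0],[-1,0,0,10,0],[-1,0,0,3,0],[-1,0,0,0,0]]'; python3 -c "
from h import *
plan([.498,-.291,.094],0.258,n=1)"
```

```text
time: 8.28
position: [0.4987, -0.2924, 0.1055]
tool_rot: [-1.906, -2.483, 0.001]
ft_force: [-0.1, -0.5, -3.2]
grip_width: 0.253
t 8.28 p [ 0.4987 -0.2924  0.1055] tooly deg 15.0 tilt z [-0.009  0.006 -1.   ] F [-0.1 -0.5 -3.2] grip 0.253 dyaw -0.004 tx ty tz [ 1.4 -0.3 11.6]
   [np.float64(1.0), np.float64(-0.0), np.float64(12.0), np.float64(0.004)]
```

```bash
python3 -m inch '[[-1,1,0,4,0],[-1,0,0,3,0],[-1,0,0,2,0],[-1,0,0,0,0]]'; python3 -m inch '[[-1,0,0,2,0],[-1,0,0,0,0]]'
```

```text
time: 8.78
position: [0.499, -0.2912, 0.0968]
tool_rot: [-1.906, -2.485, 0.001]
ft_force: [-0.0, -0.2, -2.9]
grip_width: 0.249
time: 9.02
position: [0.4991, -0.2914, 0.0948]
tool_rot: [-1.907, -2.485, 0.001]
ft_force: [-0.4, 0.3, -1.4]
grip_width: 0.247
```

```bash
python3 -m inch '[[-1,0,0,1.5,0],[-1,0,0,0,0]]'; python3 -m inch '[[-1,0,0,0,0]]'
```

```text
time: 9.28
position: [0.4995, -0.2916, 0.0941]
tool_rot: [-1.907, -2.486, 0.001]
ft_force: [0.8, 0.3, -2.3]
grip_width: 0.249
time: 9.4
position: [0.4995, -0.2916, 0.0941]
tool_rot: [-1.908, -2.486, 0.001]
ft_force: [0.7, -0.2, -1.2]
grip_width: 0.247
```

```bash
python3 -m inch '[[-1,0,0,1.5,0],[-1,0,0,0,0]]'; python3 -m inch '[[-1,0,0,1,0],[-1,0,0,0,0]]'
```

```text
time: 9.65
position: [0.4996, -0.2917, 0.0941]
tool_rot: [-1.908, -2.486, 0.002]
ft_force: [-1.2, 0.1, -1.7]
grip_width: 0.25
time: 9.9
position: [0.4998, -0.2918, 0.094]
tool_rot: [-1.908, -2.487, 0.002]
ft_force: [-0.8, 0.6, -1.0]
grip_width: 0.244
```

z has stopped at 0.094, the predicted contact height, and the load has eased. Releasing.

```bash
python3 -m inch '[[-0.4,0,0,0,0],[-0.2,0,0,0,0],[0.2,0,0,0,0],[0.2,0,0,0,0]]' 5; python3 -c "
from h import *
plan([.499,-.291,.2],0.258,n=1)"
```

```text
time: 10.4
position: [0.5004, -0.2921, 0.0936]
tool_rot: [-1.909, -2.488, 0.001]
ft_force: [0.2, -0.9, -1.2]
grip_width: 0.539
t 10.4 p [ 0.5004 -0.2921  0.0936] tooly deg 15.0 tilt z [-0.005  0.003 -1.   ] F [ 0.2 -0.9 -1.2] grip 0.539 dyaw -0.004 tx ty tz [   1.9   -1.5 -106.4]
   [np.float64(1.0), np.float64(-1.0), np.float64(-60.0), np.float64(0.004)]
```

```bash
python3 -m inch '[[0.2,0,0,-10,0],[0.2,0,0,-20,0],[0.2,0,0,-40,0],[0.2,0,0,-50,0],[0.2,0,0,-20,0]]'; python3 -m inch '[[0.2,-30,-10,0,0],[0.2,-55,-15,0,0],[0.2,-55,-15,0,0],[0.2,-55,-15,0,0],[0.2,-50,-15,0,0]]'; python3 -m inch '[[0.2,-30,-10,0,0],[0.2,0,0,0,0]]'; python3 - <<'E'
from h import *
t,s=grab('top','top4'),grab('side','side4')
a=cv2.resize(cv2.imread('pics/side4.png')[20:300,120:400],(400,400))
b=cv2.resize(cv2.imread('pics/top4.png')[60:320,130:530],(400,260))
b=cv2.copyMakeBorder(b,0,140,0,0,0)
cv2.imwrite('pics/c4.png',np.hstack([a,b]))
for n,im in(('top',t),('side',s)):
    P=cloud(im); hsv=cv2.cvtColor(im['color'],cv2.COLOR_RGB2HSV)
    m=(P[...,2]>.118)&(P[...,2]<.128)&(abs(P[...,0]-.5)<.1)&(abs(P[...,1]+.29)<.1)
    print(n,m.sum(),cv2.minAreaRect(P[m][:,:2].astype(np.float32)))
    m=(P[...,2]>.029)&(P[...,2]<.042)&(abs(P[...,0]-.5)<.1)&(abs(P[...,1]+.29)<.12)
    print(n,'sole',m.sum(),cv2.minAreaRect(P[m][:,:2].astype(np.float32)),np.median(P[m][:,2]))
    for lo,hi in((-.08,.07),(.215,.36)):
        red=((hsv[...,0]<12)|(hsv[...,0]>170))&(hsv[...,1]>120)&(hsv[...,2]<120)
        q=P[red&(P[...,2]>.164)&(P[...,2]<.18)&(P[...,0]>.54)&(P[...,0]<.63)&(P[...,1]>lo)&(P[...,1]<hi)]
        print('hang',len(q),cv2.minAreaRect(q[:,:2].astype(np.float32)))
print(ctrl.get_state()['position'])
E
```

```text
time: 11.02
position: [0.5005, -0.2919, 0.2386]
tool_rot: [-1.907, -2.487, 0.001]
ft_force: [0.2, -0.4, 0.1]
grip_width: 0.601
time: 11.65
position: [0.5032, -0.5486, 0.249]
tool_rot: [1.894, 2.499, -0.0]
ft_force: [0.8, 0.1, 0.1]
grip_width: 0.597
time: 11.9
position: [0.4984, -0.5865, 0.2483]
tool_rot: [1.903, 2.492, -0.003]
ft_force: [-0.9, -0.5, 0.5]
grip_width: 0.6
top 484 ((0.4981745481491089, -0.2940799295902252), (0.021761935204267502, 0.12489349395036697), 14.800695419311523)
top sole 1366 ((0.4982526898384094, -0.2937740385532379), (0.09618891030550003, 0.12699952721595764), 14.994093894958496) 0.03497287129802518
hang 454 ((0.6023237109184265, -0.0010781139135360718), (0.019999250769615173, 0.1199892908334732), 4.9111738204956055)
hang 491 ((0.5762760043144226, 0.2915803790092468), (0.021547652781009674, 0.12029527127742767), 4.927481174468994)
side 155 ((0.5014230012893677, -0.2917174696922302), (0.02198103629052639, 0.12468776106834412), 14.916455268859863)
side sole 584 ((0.5002981424331665, -0.29030799865722656), (0.09661392122507095, 0.1337668001651764), 14.788250923156738) 0.034688288419808866
hang 228 ((0.6051024794578552, 0.004376504570245743), (0.01970912143588066, 0.1215263083577156), 4.846982955932617)
hang 425 ((0.5794453024864197, 0.29720595479011536), (0.02221107669174671, 0.12252641469240189), 4.919412612915039)
[ 0.50035282 -0.58302471  0.24913961]
```

View pics/c4.png

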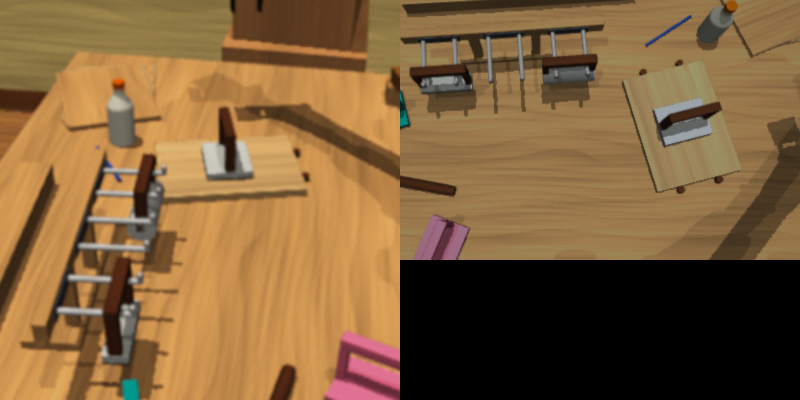

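The block stands sole down in the middle of the panel, about 2 mm off centre in the same camera. Both neighbours hang where they were, and the gripper is clear. Handing in.

```bash
python3 -c "
from bench import ctrl
print(ctrl.close_job())"
```

```text
the job is handed in; nothing more can be done
None
```

I lifted the wide-soled block, which hung on the middle hook, 33 mm up and drew it about 130 mm off its prongs. I set it sole down in the middle of the plywood panel, let go, backed the arm away and handed the job in at about 12 s.

**Placement:** in the top camera the block's centre is about 2 mm from the panel's centre. Its yaw is 15.0° against the panel's 14.8°. The sole's top reads about 35 mm, as expected for a block standing flat.

**Bystanders:** the narrow and round blocks still hang within about 1 mm of where they were.

**Forces:** wrist force readings stayed under about 4 N wherever I read them, which was at the end of each move.

**Disagreements:**
- The two cameras differ by about 3 to 5 mm in absolute position, so I compared block and panel in the top camera.
- The side camera's measurement of the panel came out cut off, so I did not use it.
- The touchdown force signal was weak. I judged contact mainly because the tool stopped descending at the expected height of 0.094 m.

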